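# Set the pneumatic valve overrides in start-up order

## Task

Before the conveyor is given air, set the manual overrides on the loose valve blocks in start-up order: with the fingertips, press the blue plunger lightly down past half way, then the yellow one, then the green one; each stays down by itself. Only touch the valves: do not lift, tip or shove them, leave the red valve untouched, and do not disturb the other things on the table.

Things in the scene. Friction and masses are not known exactly. Their poses are not given: they have to be found in the camera images.
- blue_valve: Loose aluminium pneumatic valve block (to be operated), 100 x 50 x 45 mm (x, y, z), 0.4 to 0.9 kg, standing on the table. Origin: centre of its underside; x along its length, z up. A low black coil (38 x 36 mm, top 59 mm above the table) sits on its +x half; its blue plunger is at x = -28 mm on its top face.
- blue_top (a point): Centre of the top face of the blue plunger's round head (28 mm across, 8 mm thick, blue plastic, on a thin steel stem). 69 mm above the table when the plunger is up, 57 mm when fully down; it moves with the plunger. Same axes as its block.
- blue_plunger (a joint): Travel of the blue plunger in m: 0 up (as it starts), 0.012 fully down. Pushed straight down it yields at about 4.5 N, rising evenly to 7.5 N at full depth, and stays where it is left (it does not spring back). It passes 'half way' at 0.006.
- yellow_valve: Loose aluminium pneumatic valve block (to be operated), 100 x 50 x 45 mm (x, y, z), 0.4 to 0.9 kg, standing on the table. Origin: centre of its underside; x along its length, z up. A low black coil (38 x 36 mm, top 59 mm above the table) sits on its +x half; its yellow plunger is at x = -28 mm on its top face.
- yellow_top (a point): Centre of the top face of the yellow plunger's round head (28 mm across, 8 mm thick, yellow plastic, on a thin steel stem). 69 mm above the table when the plunger is up, 57 mm when fully down; it moves with the plunger. Same axes as its block.
- yellow_plunger (a joint): Travel of the yellow plunger in m: 0 up (as it starts), 0.012 fully down. Pushed straight down it yields at about 4.5 N, rising evenly to 7.5 N at full depth, and stays where it is left (it does not spring back). It passes 'half way' at 0.006.
- green_valve: Loose aluminium pneumatic valve block (to be operated), 100 x 50 x 45 mm (x, y, z), 0.4 to 0.9 kg, standing on the table. Origin: centre of its underside; x along its length, z up. A low black coil (38 x 36 mm, top 59 mm above the table) sits on its +x half; its green plunger is at x = -28 mm on its top face.
- green_top (a point): Centre of the top face of the green plunger's round head (28 mm across, 8 mm thick, green plastic, on a thin steel stem). 69 mm above the table when the plunger is up, 57 mm when fully down; it moves with the plunger. Same axes as its block.
- green_plunger (a joint): Travel of the green plunger in m: 0 up (as it starts), 0.012 fully down. Pushed straight down it yields at about 4.5 N, rising evenly to 7.5 N at full depth, and stays where it is left (it does not spring back). It passes 'half way' at 0.006.
- red_valve: Loose aluminium pneumatic valve block (must be left alone), 100 x 50 x 45 mm (x, y, z), 0.4 to 0.9 kg, standing on the table. Origin: centre of its underside; x along its length, z up. A low black coil (38 x 36 mm, top 59 mm above the table) sits on its +x half; its red plunger is at x = -28 mm on its top face.
- red_top (a point): Centre of the top face of the red plunger's round head (28 mm across, 8 mm thick, red plastic, on a thin steel stem). 69 mm above the table when the plunger is up, 57 mm when fully down; it moves with the plunger. Same axes as its block.
- red_plunger (a joint): Travel of the red plunger in m: 0 up (as it starts), 0.012 fully down. Pushed straight down it yields at about 4.5 N, rising evenly to 7.5 N at full depth, and stays where it is left (it does not spring back). It passes 'half way' at 0.006.
- screwdriver: Screwdriver with black handle, under 35 mm tall, lying on the table between the two middle valves, pointing away from the robot; its own x runs along it. Bystander.
- spanner: Steel spanner lying flat on the table beyond the valves; its own x runs along it. Bystander.
- profile: Offcut of aluminium profile, 40 x 140 x 40 mm (x, y, z), lying beyond the valves. Origin: centre of its underside. Bystander.
- grease_jar: Closed jar, 64 mm across, 70 mm tall, with black cap, beyond the valves. Origin: centre of its underside. Bystander.
- flange: Turned steel flange, 70 mm across, 35 mm tall, to the left of the valves. Origin: centre of its underside. Bystander.
- mug: White mug, 76 mm across, 85 mm tall, to the right of the valves. Origin: centre of its underside. Bystander.
There are look-alikes about, which are no part of the job. Leave any orange look-alike of the blue_valve alone.

How it is judged:
On the way, in this order (a step that is already met when the one before it is completed fails the run):
1. the blue plunger is pressed past half way (value of joint blue_plunger above 0.005 m), for 0.2 s.
2. the yellow plunger is pressed past half way (value of joint yellow_plunger above 0.005 m), for 0.2 s.
3. the green plunger is pressed past half way (value of joint green_plunger above 0.005 m), for 0.2 s.
At the end, for the whole second after the job is handed in: The blue, yellow and green plungers are each at least 5 mm down (of 12 mm), the red one is up (under 2 mm), and all four valve blocks stand upright (within 0.1 rad) and at rest, within 25 mm of where they started (value of joint each of blue_plunger, yellow_plunger, green_plunger above 0.005 m and value of joint red_plunger below 0.002 m and distance of each of blue_valve, yellow_valve, green_valve, red_valve from where it was at the start of the episode below 0.025 m and angle between each of blue_valve, yellow_valve, green_valve, red_valve's own z axis and vertical below 0.1 rad and linear speed of each of blue_valve, yellow_valve, green_valve, red_valve below 0.02 m/s); the robot touches nothing.
It fails at once if a plunger is pressed out of order (more than 4 mm down before the one ahead of it is down) ((value of joint yellow_plunger above 0.004 m and value of joint blue_plunger below 0.005 m) or (value of joint green_plunger above 0.004 m and value of joint yellow_plunger below 0.005 m) or (value of joint green_plunger above 0.004 m and value of joint blue_plunger below 0.005 m)).
It fails at once if a valve is pressed harder than 20 N (contact force between any of the fingers, the arm and blue_valve above 20 N or contact force between any of the fingers, the arm and yellow_valve above 20 N or contact force between any of the fingers, the arm and green_valve above 20 N or contact force between any of the fingers, the arm and red_valve above 20 N).
It fails at once if a valve is lifted (10 mm), tipped (0.2 rad) or shoved (25 mm) (height (world z) of any of blue_valve, yellow_valve, green_valve, red_valve above 0.01 m or angle between any of blue_valve, yellow_valve, green_valve, red_valve's own z axis and vertical above 0.2 rad or distance of any of blue_valve, yellow_valve, green_valve, red_valve from where it was at the start of the episode above 0.025 m).
It fails at once if the red valve is touched (over 0.5 N) (contact force between any of the fingers, the arm and red_valve above 0.5 N).
It fails at once if a bystander is moved by more than 25 mm (distance of any of screwdriver, spanner, profile, grease_jar, flange, mug from where it was at the start of the episode above 0.025 m).
It also fails if it takes over 51 s, if anything falls off the work surface, if the arm or the gripper's body presses on something with over 40 N, if the wrist force passes 120 N, or if a joint passes its speed limit or range.

## Robot

A 6-joint arm with a two-finger parallel gripper is mounted at the origin on the work surface. World frame = base frame: x ahead of the robot, y to its left, z up, the work surface at z = 0. Lengths are in m, angles in rad, forces in N, time in s.
With the tool pointing down it reaches from about 0.25 to 0.725 m from the base axis. Payload 4 kg.
Tool frame: the origin (TCP) lies between the finger pads; the fingertips stand 17 mm ahead of it and the grasp point (between the pads) lies 2 mm behind it; z points along the fingers, x is the direction in which the jaws open and shut, and the axes are right-handed (so a half turn about z gives the same grasp; the last joint's range is limited). The gripper opens to 85 mm and grips with 20 to 120 N. Pads are 22 mm wide; open, the fingers measure 114 mm over their backs; the gripper's body (76 mm by 85 mm) begins 54 mm behind the grasp point. The pads swing forward as they close: fully open they stand 13 mm farther back than shut.
Start: joints at [-1.278, 0.241, 0.005, 1.335, 0, 1.571], TCP at [0.144, -0.479, 0.248] pointing down, gripper open.
Joint ranges: [-2.72, 2.72], [-1.05, 1.87], [-1.09, 1.28], [-1.99, 2.15], [-1.42, 1.44], [-3.14, 3.14]. Speed limits (rad/s): [2.79, 2.79, 3.14, 3.14, 3.14, 3.14].

## Interface

Orientations are given as a unit quaternion [x, y, z, w].
In Python, from workcell import telemetry, cams, workorder gives the robot as it stands. The module is installed in compiled form; this text tells all that it offers.
- The arm moves only by the tool apply_moves, never from a script. Its argument "moves" is a list that holds one entry, the list of rows, each a list of 4 numbers: the shift along the tool's x, y, z in mm, then the turn about the tool's z in degrees. A call has exactly 10 rows; each row shifts and turns the pose as measured when the row begins, along the tool's axes as they then stand; what a row does not reach is not made up. A row lasts 1/10 s, in which the tool goes at most 50 mm and 8.59 degrees, less where a joint would pass 70% of its speed; a pose out of reach is approached as far as the arm can. A call with a gripper value outside its range is refused whole. "hand" is the gripper's target within -1 to 1 (fully open at 1, half-way at 0, shut at -1), set as the call begins (left out, the last holds). The fingers move at their own pace and stop on an object; the grip force is fixed at half the most. Time passes only in rows, so rows that do not move let the fingers close, or fill a call up. It gives the time, the measured TCP pose, the force and the opening at its end, in the units of the state.
- telemetry.get_obs(): the state, without advancing time (a new reading comes with each control period).
- cams.camera(name): name is "scene" or "side" or "wrist"; returns a dict with "color" (480x640x3 uint8, red, green, blue), "fovy" (degrees; the focal length in pixels is half the picture's height over the tangent of half this angle, whatever the lens; pixels are square), "cx", "cy" (the principal point, pixels), "k1" (the pictures are not rectified: a ray, as slopes to the right and down, at radius r is drawn at 1 + k1 r^2 times it, then the intrinsics apply), "camera_from_world" (4x4, takes a point from world to camera coordinates). Camera axes: x right, y down, z forward; pixel columns grow to the right and rows downward; lengths in m; the calibration is good to about 2 mm. A picture is of the moment at which its call begins. There is no depth.
- workorder.job_done(): hands the job in, once; it reports no verdict.
The state is a dict: "clock": time; "joint_pos": joint angles; "joint_vel": joint speeds; "tau": joint torques, N m; "eef_pos": TCP position; "tool_rot": TCP orientation; "ft_force": force on the tool from outside, world axes, zero at the start; "ft_torque": the same for the moment, N m; "grip_width": finger opening in m.
Only numpy, scipy, OpenCV 4.12 (cv2) and the standard library are available. Lean on these libraries where they do the work, as an engineer would, in place of code of your own. Each camera call takes 0.05 s, during which the arm holds its last target. There are 200 camera calls.

## Working session

There is one attempt and no reset: what is moved stays moved. The work goes in short steps, Python scripts to look and compute and a tool call to move; the robot and the scene stay as the last step left them, time stands still between calls to the robot, and variables do not carry over. Pictures are saved under pics/ and viewed, about 8 in all and at most 12, crops included, and the job is handed in when it is done.

Besides the shell and the picture viewer there is one more tool, called after "Call:" as name(argument=value, ...) on one line, values as JSON. apply_moves: Moves the arm, as the interface text tells. Its arguments: {"type":"object","properties":{"moves":{"type":"array"},"hand":{"type":"number"}},"required":["moves"]}

```bash
mkdir -p pics
cat > h.py <<'E'
import numpy as np, cv2
from workcell import telemetry, cams, workorder
def grab(n):
    c=cams.camera(n); f=240/np.tan(np.radians(c["fovy"])/2)
    c["K"]=np.array([[f,0,c["cx"]],[0,f,c["cy"]],[0,0,1.]]); c["D"]=np.array([c["k1"],0,0,0,0.]); return c
def ray(c,uv):
    p=cv2.undistortPoints(np.array([[uv]],float),c["K"],c["D"])[0,0]
    T=c["camera_from_world"];R=T[:3,:3]
    return -R.T@T[:3,3], R.T@np.array([p[0],p[1],1])
def onz(c,uv,z):
    o,d=ray(c,uv); return o+d*(z-o[2])/d[2]
def proj(c,P):
    T=c["camera_from_world"]
    return cv2.projectPoints(np.array(P,float).reshape(-1,1,3),cv2.Rodrigues(T[:3,:3])[0],T[:3,3],c["K"],c["D"])[0][:,0]
HUE={"blue":(100,125),"yellow":(24,34),"green":(45,85),"red":(-8,6),"orange":(8,20)}
def blobs(c,name,smin=110,vmin=60,amin=60):
    h,s,v=[x.astype(int) for x in cv2.split(cv2.cvtColor(c["color"],cv2.COLOR_RGB2HSV))]
    h=np.where(h>170,h-180,h); a,b=HUE[name]
    m=((h>=a)&(h<=b)&(s>smin)&(v>vmin)).astype(np.uint8)
    n,l,st,ce=cv2.connectedComponentsWithStats(m)
    return [(st[i].tolist(),ce[i].round(1).tolist()) for i in range(1,n) if st[i][4]>amin]
def save(c,fn): cv2.imwrite("pics/"+fn,c["color"][:,:,::-1])
E
python3 - <<'E'
from h import *
print(telemetry.get_obs())
a=grab("scene");b=grab("side");cv2.imwrite("pics/a1.png",cv2.resize(np.hstack([a["color"],b["color"]])[:,:,::-1],(800,300),interpolation=cv2.INTER_AREA)); save(a,"scene1.png"); save(b,"side1.png")
for n,c in(("scene",a),("side",b)):
    T=c["camera_from_world"];print(n,c["fovy"],c["k1"],-T[:3,:3].T@T[:3,3])
    for k in HUE:
        for st,ce in blobs(c,k): print(k,st,ce,onz(c,ce,.067).round(3))
E
```

```text
{'clock': 0.0, 'joint_pos': array([-1.27800495e+00,  2.41399879e-01,  3.74876596e-03,  1.33516037e+00,
        2.52465510e-05,  1.57078105e+00]), 'joint_vel': array([-0.00074215,  0.00010403,  0.00045677,  0.0008829 ,  0.00136812,
       -0.0004503 ]), 'tau': array([-5.86454589e-04, -3.72320652e+01,  2.52403790e+01,  1.69390003e-02,
       -9.14572934e-05,  1.04631260e-05]), 'eef_pos': array([ 0.14415537, -0.47817315,  0.24742879]), 'tool_rot': array([ 8.02695215e-01, -5.96388611e-01, -8.01238912e-04, -6.11051857e-04]), 'ft_force': array([ 0.46873722,  0.34974562, -0.33646977]), 'ft_torque': array([-0.00385101,  0.00860476,  0.02282822]), 'grip_width': 0.08500274791752432}
scene 52.016112634973325 -0.03770879697090645 [0.90656487 0.56569931 1.08605454]
blue [532, 0, 108, 205, 14746] [598.2, 88.7] [-0.44   0.005  0.067]
blue [334, 173, 9, 10, 76] [338.0, 177.5] [ 0.43  -0.132  0.067]
blue [298, 191, 11, 9, 75] [303.3, 194.7] [ 0.538 -0.132  0.067]
blue [459, 420, 47, 36, 75] [482.7, 436.7] [0.55  0.571 0.067]
yellow [275, 153, 9, 8, 62] [279.1, 156.4] [ 0.525 -0.282  0.067]
green [357, 261, 11, 10, 88] [362.0, 265.5] [0.53  0.124 0.067]
red [413, 307, 13, 11, 110] [419.0, 311.9] [0.49  0.292 0.067]
orange [0, 44, 93, 48, 1467] [44.2, 66.9] [ 0.975 -1.04   0.067]
orange [327, 161, 28, 40, 497] [340.2, 184.1] [ 0.437 -0.11   0.067]
side 47.15820710679029 -0.1271925517334756 [0.28125443 1.17707243 0.75215903]
green [300, 256, 11, 7, 64] [305.3, 258.8] [0.532 0.122 0.067]
red [300, 299, 14, 10, 103] [306.8, 303.5] [0.492 0.29  0.067]
orange [537, 0, 103, 74, 7235] [589.0, 34.8] [-0.906 -3.306  0.067]
orange [0, 152, 223, 226, 3917] [94.4, 266.9] [1.015 0.243 0.067]
orange [594, 177, 31, 15, 375] [608.6, 184.3] [-0.29  -0.442  0.067]
orange [351, 213, 40, 26, 684] [369.6, 225.4] [ 0.403 -0.063  0.067]
```

View pics/scene1.png

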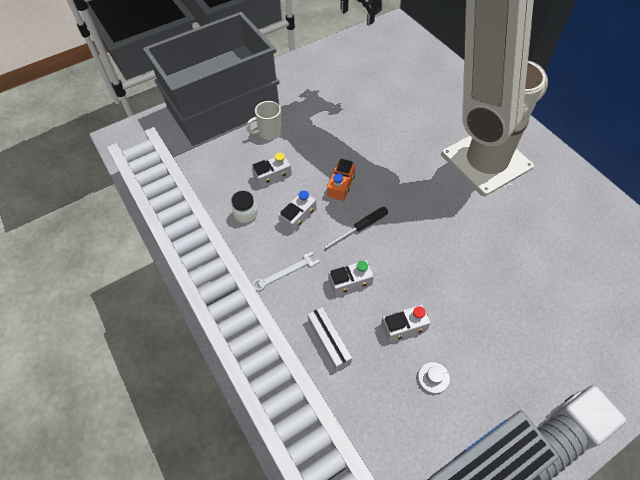

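View pics/side1.png

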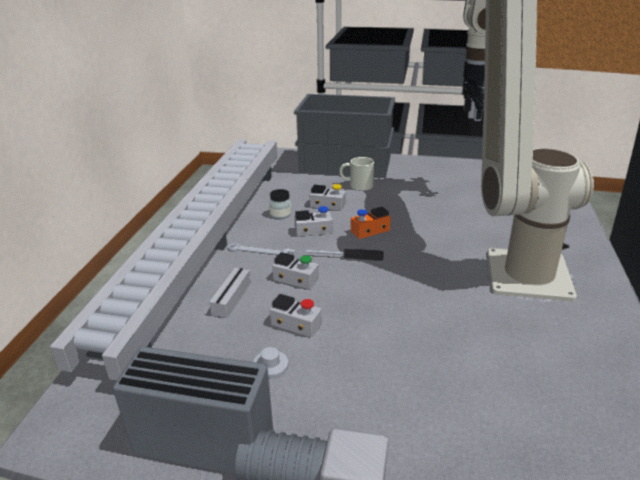

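The pictures show the real blue valve at scene pixel (303,195), next to an orange look-alike with a blue head at (338,178). Yellow is at (279,156), green at (362,266) and red at (419,312). The scene and side rays agree to about 2 mm for green and red. I'm closing the gripper and moving high over towards blue.

Call:
apply_moves(moves=[[[-20,-43,0,0],[-20,-43,0,0],[-20,-43,0,0],[-20,-43,0,0],[-20,-43,0,0],[-20,-43,0,0],[-20,-43,0,0],[-20,-43,0,0],[-20,-43,0,0],[-20,-43,0,0]]], hand=-1)

```text
clock: 1.1
eef_pos: [0.5065, -0.1565, 0.2429]
tool_rot: [0.798, -0.603, -0.004, 0.0]
ft_force: [0.9, -1.9, 0.4]
grip_width: -0.0001
```

```bash
cat >> h.py <<'E'
from scipy.spatial.transform import Rotation as Rn
def state():
    o=telemetry.get_obs(); R=Rn.from_quat(o["tool_rot"]).as_matrix()
    print("t",round(o["clock"],2),"tcp",(o["eef_pos"]*1e3).round(1),"z",R[:,2].round(4),"F",o["ft_force"].round(1),"w",round(o["grip_width"],4)); return o,R
def delta(P,o,R): return (R.T@(np.array(P)-o["eef_pos"])*1e3).round(1)
E
python3 - <<'E'
from h import *
o,R=state(); w=grab("wrist"); save(w,"w1.png")
for k in HUE:
    for st,ce in blobs(w,k): print(k,st,ce,onz(w,ce,.069).round(4))
a=grab("scene")
for k in HUE:
    for st,ce in blobs(a,k,amin=30): print("sc",k,st,ce,onz(a,ce,.067).round(4))
print(delta([.538,-.132,.15],o,R))
E
```

```text
t 1.1 tcp [ 506.5 -156.5  242.9] z [-0.0062  0.0043 -1.    ] F [ 0.9 -1.9  0.4] w -0.0001
blue [291, 155, 36, 37, 1022] [308.4, 173.2] [ 0.5396 -0.1367  0.069 ]
blue [257, 282, 33, 32, 807] [273.1, 297.1] [ 0.4345 -0.1356  0.069 ]
yellow [466, 224, 36, 34, 923] [483.5, 240.3] [ 0.5275 -0.2841  0.069 ]
green [0, 84, 7, 28, 137] [2.3, 98.0] [0.5333 0.1041 0.069 ]
orange [243, 244, 74, 96, 2619] [278.1, 278.5] [ 0.4515 -0.1356  0.069 ]
sc blue [557, 0, 83, 205, 12239] [606.4, 91.0] [-0.454   0.0259  0.067 ]
sc blue [334, 173, 9, 10, 75] [338.0, 177.5] [ 0.4298 -0.1317  0.067 ]
sc blue [298, 191, 11, 9, 76] [303.3, 194.8] [ 0.5377 -0.1321  0.067 ]
sc blue [460, 420, 46, 35, 74] [483.0, 436.5] [0.5492 0.5715 0.067 ]
sc yellow [275, 153, 9, 8, 63] [279.2, 156.5] [ 0.525  -0.2819  0.067 ]
sc green [357, 261, 11, 10, 89] [361.9, 265.4] [0.5297 0.1239 0.067 ]
sc red [413, 307, 13, 11, 110] [419.0, 311.9] [0.49   0.2918 0.067 ]
sc orange [0, 44, 92, 48, 1468] [44.2, 66.9] [ 0.9754 -1.0399  0.067 ]
sc orange [327, 161, 28, 40, 493] [340.2, 184.2] [ 0.4375 -0.1095  0.067 ]
[-14.4 -37.4  92.8]
```

View pics/w1.png

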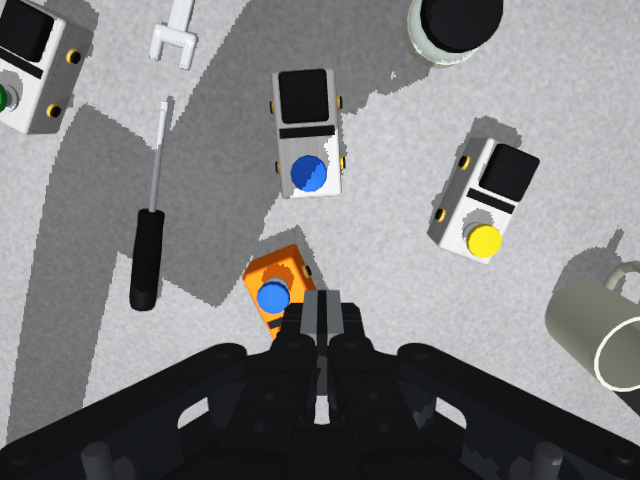

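The wrist view shows the blue head at (308,173), yellow at (484,240) and the orange decoy at (273,297). The wrist and scene estimates agree within about 4 mm against a 14 mm head radius, so I'll use the average and descend to a hover.

Call:
apply_moves(moves=[[[-1.4,-3.8,12,0],[-1.4,-3.8,12,0],[-1.4,-3.8,12,0],[-1.4,-3.8,12,0],[-1.4,-3.8,12,0],[-1.4,-3.8,12,0],[-1.4,-3.8,12,0],[-1.4,-3.8,12,0],[-1.4,-3.8,12,0],[0,0,12,0]]])

```text
clock: 2.2
eef_pos: [0.5366, -0.1324, 0.1104]
tool_rot: [0.799, -0.602, -0.005, 0.0]
ft_force: [0.1, 0.0, -0.1]
grip_width: -0.0001
```

Run:
```python
from h import *
o,R=state(); w=grab("wrist"); save(w,"w2.png")
for k in HUE:
    for st,ce in blobs(w,k): print(k,st,ce,onz(w,ce,.069).round(4))
print(delta([.539,-.134,.095],o,R))
```

```text
t 2.2 tcp [ 536.6 -132.4  110.4] z [-0.0086  0.0063 -0.9999] F [ 0.1  0.  -0.1] w -0.0001
blue [301, 252, 60, 51, 2118] [332.5, 275.6] [ 0.5435 -0.136   0.069 ]
yellow [571, 350, 55, 51, 2133] [597.6, 374.8] [ 0.5288 -0.2813  0.069 ]
orange [314, 396, 16, 29, 325] [321.2, 412.9] [ 0.4705 -0.1518  0.069 ]
[ 2.3 -2.  15.4]
```

View pics/w2.png

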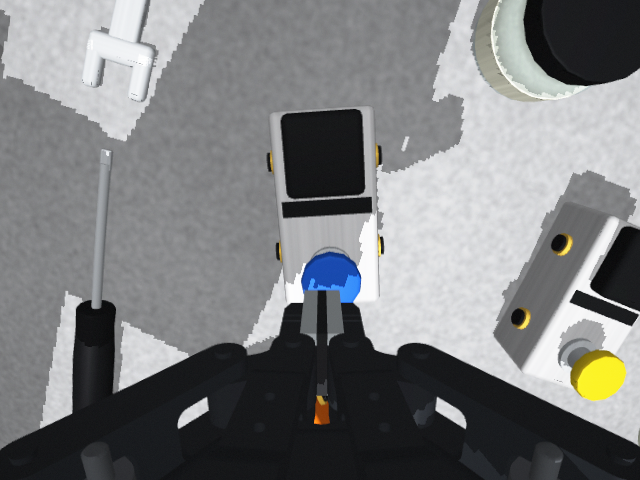

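Blue head spans columns 301–360 with its top edge at row 252, giving a centre near (331,281), about 3 mm from the tip axis. I'll nudge over and close most of the gap.

Call:
apply_moves(moves=[[[1,-0.8,3,0],[1,-0.8,3,0],[1,-0.8,3,0],[0,0,3,0],[0,0,3,0],[0,0,2,0],[0,0,2,0],[0,0,1,0],[0,0,0,0],[0,0,0,0]]])

```text
clock: 3.25
eef_pos: [0.5394, -0.1345, 0.0874]
tool_rot: [0.799, -0.602, -0.006, 0.0]
ft_force: [0.6, -0.2, -0.1]
grip_width: 0.0001
```

Run:
```python
from h import *
o,R=state(); print(delta([.540,-.135,.0775],o,R))
```

```text
t 3.25 tcp [ 539.4 -134.5   87.4] z [-0.0102  0.0066 -0.9999] F [ 0.6 -0.2 -0.1] w 0.0001
[ 0.7 -0.6  9.9]
```

Call:
apply_moves(moves=[[[0,0,1,0],[0,0,1,0],[0,0,1,0],[0,0,1,0],[0,0,1,0],[0,0,1,0],[0,0,1,0],[0,0,0,0],[0,0,0,0],[0,0,0,0]]])

```text
clock: 4.25
eef_pos: [0.5396, -0.1345, 0.0825]
tool_rot: [0.799, -0.602, -0.005, 0.0]
ft_force: [-1.3, 0.2, 4.7]
grip_width: 0.0
```

Call:
apply_moves(moves=[[[0,0,1,0],[0,0,1,0],[0,0,1,0],[0,0,1,0],[0,0,1,0],[0,0,1,0],[0,0,1,0],[0,0,0,0],[0,0,0,0],[0,0,0,0]]])

```text
clock: 5.25
eef_pos: [0.5395, -0.1345, 0.0769]
tool_rot: [0.799, -0.602, -0.005, -0.0]
ft_force: [-2.1, 0.2, 5.6]
grip_width: 0.0
```

Call:
apply_moves(moves=[[[0,0,-2,0],[0,0,-4,0],[0,0,-6,0],[0,0,-6,0],[0,0,-6,0],[0,0,-6,0],[0,0,-4,0],[0,0,-2,0],[0,0,0,0],[0,0,0,0]]])

```text
clock: 6.25
eef_pos: [0.5405, -0.1349, 0.1152]
tool_rot: [0.799, -0.602, -0.004, -0.0]
ft_force: [-0.6, 1.0, 0.5]
grip_width: -0.0001
```

Run:
```python
from h import *
o,R=state(); w=grab("wrist"); save(w,"w3.png"); s=grab("side"); a=grab("scene")
save(s,"side3.png");save(a,"scene3.png")
v=[cv2.resize(x,None,fx=5,fy=5,interpolation=cv2.INTER_CUBIC) for x in (cv2.imread("pics/side1.png")[195:245,285:345],cv2.imread("pics/side3.png")[195:245,285:345])]
cv2.imwrite("pics/cmp3.png",np.hstack(v))
for n,c in(("w",w),("sc",a),("sd",s)):
  for k in("blue","yellow"):
    for st,ce in blobs(c,k,smin=100,amin=25): print(n,k,st,ce,onz(c,ce,.067).round(4))
print(delta([.527,-.283,.13],o,R))
```

```text
t 6.25 tcp [ 540.5 -134.9  115.2] z [-0.0065  0.0055 -1.    ] F [-0.6  1.   0.5] w -0.0001
w blue [296, 249, 55, 50, 1971] [323.5, 272.6] [ 0.5453 -0.135   0.067 ]
w yellow [550, 243, 10, 14, 48] [555.3, 250.3] [ 0.5859 -0.2363  0.067 ]
w yellow [370, 244, 3, 15, 33] [371.2, 250.9] [ 0.5616 -0.153   0.067 ]
w yellow [510, 317, 9, 12, 41] [514.9, 323.7] [ 0.5456 -0.2331  0.067 ]
w yellow [558, 350, 55, 50, 2050] [584.7, 374.7] [ 0.528  -0.2834  0.067 ]
sc blue [557, 0, 83, 205, 13099] [603.9, 88.0] [-0.4583  0.0125  0.067 ]
sc blue [334, 173, 9, 10, 76] [338.0, 177.5] [ 0.4298 -0.1317  0.067 ]
sc blue [299, 193, 10, 9, 77] [303.4, 197.0] [ 0.5412 -0.1258  0.067 ]
sc blue [459, 420, 47, 36, 81] [482.6, 436.8] [0.5502 0.5715 0.067 ]
sc yellow [274, 153, 7, 8, 40] [277.5, 156.7] [ 0.5293 -0.2838  0.067 ]
sd blue [319, 209, 9, 7, 56] [322.9, 212.0] [ 0.536  -0.1167  0.067 ]
sd blue [357, 209, 10, 7, 53] [361.6, 212.0] [ 0.4331 -0.1336  0.067 ]
sd yellow [332, 184, 10, 6, 47] [336.8, 186.3] [ 0.5262 -0.2854  0.067 ]
[138.5  53.9 -15.5]
```

View pics/cmp3.png

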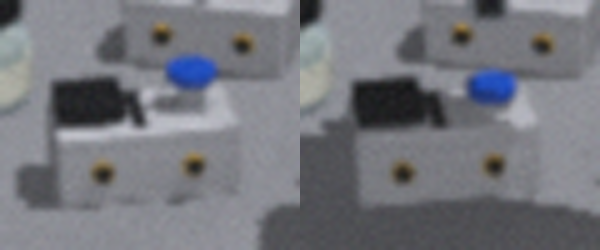

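Side crop: the blue head dropped from clear of the block to near it, and the block has not moved. The scene shift of 2.2 px corresponds to about 9 mm, which matches the TCP reading. Next is yellow.

Call:
apply_moves(moves=[[[6,2,0,0],[14,5.5,0,0],[18,7,0,0],[20,8,0,0],[20,8,0,0],[20,8,0,0],[18,7,0,0],[12,4.5,0,0],[6,2,0,0],[0,0,0,0]]])

```text
clock: 7.4
eef_pos: [0.524, -0.2916, 0.1123]
tool_rot: [0.798, -0.603, -0.005, 0.001]
ft_force: [0.3, 0.5, -0.0]
grip_width: -0.0001
```

Run:
```python
from h import *
o,R=state(); w=grab("wrist"); save(w,"w4.png")
for k in("yellow",):
    for st,ce in blobs(w,k): print(k,st,ce,onz(w,ce,.069).round(4), onz(w,[st[0]+st[2]/2,st[1]+st[2]/2],.069).round(4))
print(delta([.527,-.283,.088],o,R))
```

```text
t 7.4 tcp [ 524.  -291.6  112.3] z [-0.01    0.0043 -0.9999] F [ 0.3  0.5 -0. ] w -0.0001
yellow [282, 245, 59, 58, 2403] [310.4, 271.3] [ 0.5294 -0.2853  0.069 ] [ 0.5281 -0.2862  0.069 ]
[-7.3 -5.4 24.3]
```

View pics/w4.png

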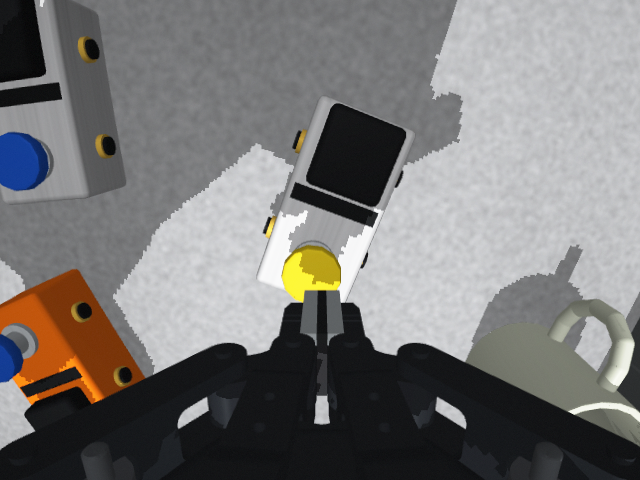

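The yellow head is nearly fully visible at about (311,274). I'm centring on (0.528, -0.2845) and lowering to just above it.

Call:
apply_moves(moves=[[[-1.3,-1.3,2,0],[-1.3,-1.3,3,0],[-1.3,-1.3,3,0],[-1.3,-1.3,3,0],[0,0,3,0],[0,0,3,0],[0,0,2,0],[0,0,1,0],[0,0,0,0],[0,0,0,0]]])

```text
clock: 8.45
eef_pos: [0.5281, -0.2798, 0.0901]
tool_rot: [0.8, -0.601, -0.006, 0.001]
ft_force: [0.7, -0.5, 0.6]
grip_width: 0.0002
```

Call:
apply_moves(moves=[[[1.2,0.4,0,0],[1.2,0.4,0,0],[1.2,0.4,0,0],[0,0,1,0],[0,0,1,0],[0,0,0,0],[0,0,0,0],[0,0,0,0],[0,0,0,0],[0,0,0,0]]])

```text
clock: 9.45
eef_pos: [0.5281, -0.2844, 0.0884]
tool_rot: [0.799, -0.601, -0.006, 0.001]
ft_force: [-0.3, -1.0, 0.9]
grip_width: -0.0
```

Call:
apply_moves(moves=[[[0,0,1,0],[0,0,1,0],[0,0,1,0],[0,0,1,0],[0,0,1,0],[0,0,1,0],[0,0,1,0],[0,0,0,0],[0,0,0,0],[0,0,0,0]]])

```text
clock: 10.45
eef_pos: [0.5283, -0.2845, 0.0833]
tool_rot: [0.799, -0.601, -0.005, 0.001]
ft_force: [-0.4, 1.0, 4.3]
grip_width: 0.0002
```

Call:
apply_moves(moves=[[[0,0,1,0],[0,0,1,0],[0,0,1,0],[0,0,1,0],[0,0,1,0],[0,0,1,0],[0,0,0.5,0],[0,0,0,0],[0,0,0,0],[0,0,0,0]]])

```text
clock: 11.45
eef_pos: [0.5283, -0.2845, 0.0783]
tool_rot: [0.799, -0.601, -0.004, 0.001]
ft_force: [-2.1, 1.5, 3.5]
grip_width: -0.0001
```

Call:
apply_moves(moves=[[[0,0,1,0],[0,0,1,0],[0,0,0,0],[0,0,0,0],[0,0,-2,0],[0,0,-4,0],[0,0,-6,0],[0,0,-8,0],[0,0,-8,0],[0,0,-4,0]]])

```text
clock: 12.45
eef_pos: [0.5283, -0.2845, 0.1088]
tool_rot: [0.799, -0.601, -0.006, 0.001]
ft_force: [-0.9, -0.3, 0.0]
grip_width: 0.0002
```

Run:
```python
from h import *
o,R=state(); s=grab("side"); a=grab("scene"); save(s,"side5.png")
for n,c in(("sc",a),("sd",s)):
  for k in("blue","yellow","green"):
    for st,ce in blobs(c,k,smin=100,amin=25): print(n,k,st,ce,onz(c,ce,.067).round(4))
v=[cv2.resize(x,None,fx=5,fy=5,interpolation=cv2.INTER_CUBIC) for x in (cv2.imread("pics/side1.png")[175:225,300:360],cv2.imread("pics/side5.png")[175:225,300:360])]
cv2.imwrite("pics/cmp5.png",np.hstack(v))
print(delta([.531,.123,.16],o,R))
```

```text
t 12.45 tcp [ 528.3 -284.5  108.8] z [-0.01    0.0053 -0.9999] F [-0.9 -0.3  0. ] w 0.0002
sc blue [544, 0, 96, 205, 14335] [599.8, 87.9] [-0.4476  0.0053  0.067 ]
sc blue [333, 173, 10, 10, 75] [337.8, 177.6] [ 0.4304 -0.1317  0.067 ]
sc blue [299, 193, 10, 9, 77] [303.4, 197.0] [ 0.5412 -0.1258  0.067 ]
sc blue [459, 420, 47, 36, 82] [482.4, 437.0] [0.5508 0.5715 0.067 ]
sc yellow [275, 155, 10, 9, 65] [279.4, 158.7] [ 0.5285 -0.2746  0.067 ]
sc green [357, 261, 11, 10, 89] [362.0, 265.5] [0.5296 0.1242 0.067 ]
sd blue [318, 209, 10, 7, 57] [322.7, 212.1] [ 0.5365 -0.116   0.067 ]
sd blue [358, 210, 9, 6, 44] [361.7, 212.4] [ 0.4325 -0.1313  0.067 ]
sd yellow [333, 187, 8, 6, 41] [336.4, 189.3] [ 0.5239 -0.2646  0.067 ]
sd green [300, 255, 12, 8, 75] [305.3, 258.6] [0.5326 0.1213 0.067 ]
[-391.1 -115.5  -49.1]
```

View pics/cmp5.png

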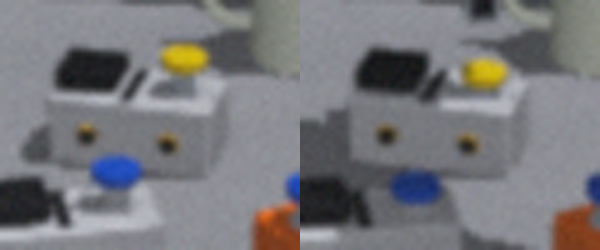

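Yellow dropped about 9 mm (scene shift 2.2 px) and its block has not moved. Now I'll lift and cross to green.

Call:
apply_moves(moves=[[[0,0,-12,0],[-10,-3,-15,0],[-25,-7.5,-12,0],[-40,-12,-5,0],[-46,-13.5,0,0],[-46,-13.5,0,0],[-46,-13.5,0,0],[-46,-13.5,0,0],[-40,-12,0,0],[-30,-9,0,0]]])

```text
clock: 13.55
eef_pos: [0.5339, 0.0702, 0.1678]
tool_rot: [0.797, -0.604, -0.0, -0.003]
ft_force: [-0.3, 0.1, 0.2]
grip_width: -0.0002
```

Run:
```python
from h import *
o,R=state(); print(delta([.531,.123,.112],o,R))
```

```text
t 13.55 tcp [533.9  70.2 167.8] z [ 0.0036  0.0058 -1.    ] F [-0.3  0.1  0.2] w -0.0002
[-51.4 -11.2  56.1]
```

Call:
apply_moves(moves=[[[-8,-2,6,0],[-8,-2,6,0],[-8,-2,6,0],[-8,-2,6,0],[-6,-1,6,0],[-4,-1,6,0],[-2,0,6,0],[0,0,5,0],[0,0,3,0],[0,0,0,0]]])

```text
clock: 14.55
eef_pos: [0.5308, 0.1197, 0.116]
tool_rot: [0.797, -0.604, 0.0, -0.003]
ft_force: [0.3, -0.5, -0.6]
grip_width: 0.0
```

Run:
```python
from h import *
o,R=state(); w=grab("wrist"); save(w,"w6.png")
for k in("green",):
    for st,ce in blobs(w,k): print(k,st,ce,onz(w,ce,.069).round(4), onz(w,[st[0]+st[2]/2,st[1]+st[2]/2],.069).round(4))
print(delta([.531,.123,.088],o,R),R[:,:2].round(3))
```

```text
t 14.55 tcp [530.8 119.7 116. ] z [ 0.0041  0.0053 -1.    ] F [ 0.3 -0.5 -0.6] w 0.0
green [290, 250, 58, 53, 2012] [317.8, 273.5] [0.5354 0.1221 0.069 ] [0.5329 0.1208 0.069 ]
[-3. -1. 28.] [[ 0.271 -0.963]
 [-0.963 -0.271]
 [-0.004 -0.005]]
```

View pics/w6.png

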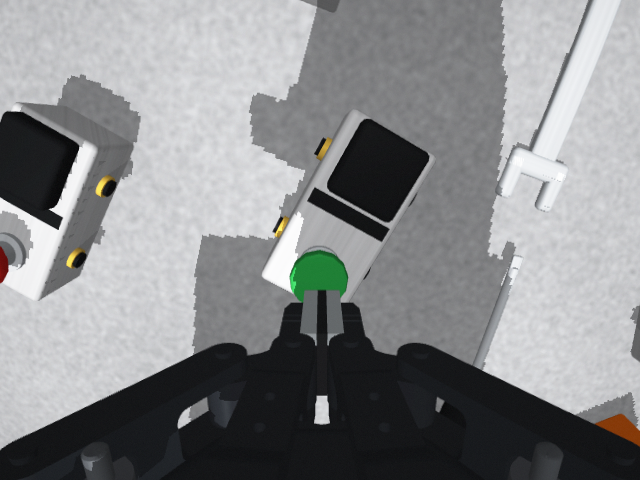

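Green head centre is near (319,279), within 3 mm of the tip axis, with red well clear on the left. I'm centring and lowering.

Call:
apply_moves(moves=[[[-0.8,-0.8,3,0],[-0.8,-0.8,4,0],[0,0,4,0],[0,0,4,0],[0,0,3,0],[0,0,3,0],[0,0,2,0],[0,0,1,0],[0,0,0,0],[0,0,0,0]]])

```text
clock: 15.6
eef_pos: [0.5329, 0.1217, 0.0909]
tool_rot: [0.797, -0.604, 0.001, -0.004]
ft_force: [-0.1, -0.5, 0.4]
grip_width: -0.0
```

Call:
apply_moves(moves=[[[0,0,1,0],[0,0,1,0],[0,0,1,0],[0,0,1,0],[0,0,1,0],[0,0,1,0],[0,0,1,0],[0,0,1,0],[0,0,0,0],[0,0,0,0]]])

```text
clock: 16.6
eef_pos: [0.5334, 0.1219, 0.0842]
tool_rot: [0.797, -0.604, 0.001, -0.005]
ft_force: [-0.8, 0.1, 2.7]
grip_width: 0.0002
```

Call:
apply_moves(moves=[[[0,0,1,0],[0,0,1,0],[0,0,1,0],[0,0,1,0],[0,0,1,0],[0,0,1,0],[0,0,0.5,0],[0,0,0,0],[0,0,0,0],[0,0,0,0]]])

```text
clock: 17.6
eef_pos: [0.5335, 0.1219, 0.0791]
tool_rot: [0.797, -0.604, 0.002, -0.005]
ft_force: [-1.3, -0.2, 5.4]
grip_width: 0.0002
```

Call:
apply_moves(moves=[[[0,0,1,0],[0,0,1,0],[0,0,1,0],[0,0,0,0],[0,0,0,0],[0,0,-2,0],[0,0,-5,0],[0,0,-8,0],[0,0,-10,0],[0,0,-10,0]]])

```text
clock: 18.6
eef_pos: [0.5321, 0.1214, 0.1115]
tool_rot: [0.797, -0.604, 0.001, -0.004]
ft_force: [-0.3, -0.2, -0.5]
grip_width: -0.0001
```

Call:
apply_moves(moves=[[[0,0,-10,0],[0,0,-12,0],[0,0,-12,0],[0,0,-12,0],[0,0,-12,0],[0,0,-12,0],[0,0,-8,0],[0,0,-3,0],[0,0,0,0],[0,0,0,0]]])

```text
clock: 19.6
eef_pos: [0.5337, 0.1214, 0.2051]
tool_rot: [0.797, -0.604, 0.004, -0.008]
ft_force: [0.7, -0.4, -0.7]
grip_width: 0.0001
```

Run:
```python
from h import *
o,R=state(); s=grab("side"); a=grab("scene"); save(s,"side7.png")
for n,c in(("sc",a),("sd",s)):
  for k in("blue","yellow","green","red"):
    for st,ce in blobs(c,k,smin=100,amin=25): print(n,k,st,ce,onz(c,ce,.067).round(4))
v=[cv2.resize(cv2.imread(f"pics/side{i}.png")[175:345,210:400],None,fx=2.1,fy=2.1,interpolation=cv2.INTER_CUBIC) for i in(1,7)]
cv2.imwrite("pics/cmp7.png",np.hstack(v))
```

```text
t 19.6 tcp [533.7 121.4 205.1] z [ 0.0161  0.0078 -0.9998] F [ 0.7 -0.4 -0.7] w 0.0001
sc blue [556, 0, 84, 205, 9893] [611.3, 102.3] [-0.4263  0.0678  0.067 ]
sc blue [334, 173, 9, 10, 76] [338.0, 177.5] [ 0.4298 -0.1317  0.067 ]
sc blue [299, 193, 10, 9, 76] [303.4, 196.9] [ 0.5411 -0.1261  0.067 ]
sc blue [459, 420, 47, 36, 82] [482.4, 437.0] [0.5508 0.5715 0.067 ]
sc yellow [275, 155, 10, 9, 66] [279.3, 158.7] [ 0.5287 -0.2747  0.067 ]
sc green [357, 263, 11, 10, 89] [361.7, 267.5] [0.5333 0.1283 0.067 ]
sc red [413, 306, 13, 12, 112] [418.9, 311.8] [0.4901 0.2915 0.067 ]
sd blue [318, 209, 10, 7, 58] [322.8, 211.9] [ 0.5364 -0.1172  0.067 ]
sd blue [357, 209, 10, 7, 53] [361.6, 212.0] [ 0.4331 -0.1336  0.067 ]
sd yellow [333, 187, 9, 6, 42] [336.5, 189.3] [ 0.5236 -0.2647  0.067 ]
sd green [301, 259, 10, 8, 64] [305.6, 262.5] [0.5283 0.1376 0.067 ]
sd red [300, 299, 14, 10, 112] [306.8, 303.5] [0.4925 0.2901 0.067 ]
```

View pics/cmp7.png

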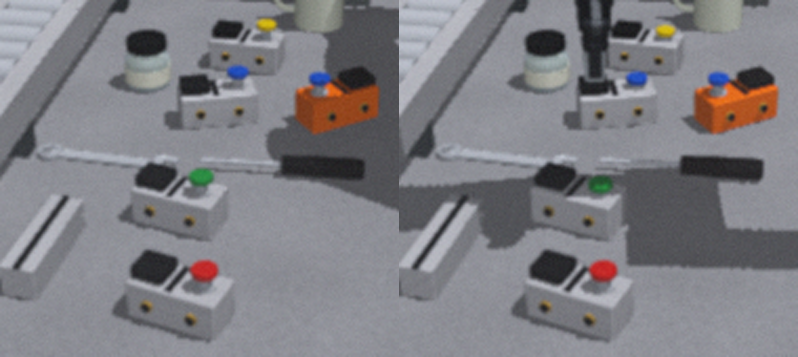

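Before/after crop: blue, yellow and green heads are down, red is still up, and nothing else has shifted. Handing in with the arm clear.

```bash
python3 -c "
from h import *
state(); print(workorder.job_done())"
```

```text
t 19.7 tcp [533.6 121.4 204.8] z [ 0.0155  0.0077 -0.9999] F [ 0.7 -0.1  0.2] w -0.0001
the job is handed in; nothing more can be done
None
```

I pressed the blue, yellow and green plungers in that order with the closed fingertips, then handed the job in at 19.7 s with the arm clear, about 20 cm up. No verdict was reported.

- **Depth:** the pictures put blue and yellow about 9 mm down and green about 10 mm. The tool heights were in line with this.
- **Force:** the upward force read at the end of each press step was at most 5.6 N. That is a little under the 6–7 N expected at that depth, probably because it was read after the arm had stopped pushing.
- **Left alone:** the red plunger is still up, at the same pixels to within 0.2. The valve blocks, the orange look-alike and the bystanders I could see show no movement in the before/after pictures. The flange was outside that last crop, but the arm never went near it.
- **Disagreement:** the cameras differed by up to about 4 mm on head positions. I used averages, and that was well inside the 14 mm head radius.

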